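# Fit the adjustable wrench to the nut and tighten it

## Task

The rod holder's pivot nut is loose, and the adjustable wrench lies round it with its jaws too wide. Roll the wrench's worm with a fingertip until the jaws just fit the nut (do not shove the jaw itself), only then push the handle round clockwise until the red mark on the nut meets the red line on the plate, turning the nut by the wrench alone. Leave the wrench lying on the nut, still fitted, and do not disturb the things round about.

Things in the scene. Friction and masses are not known exactly. Their poses are not given: they have to be found in the camera images.
- wrench: Dark steel adjustable wrench, red inlay in the handle, 222 mm long, 0.5 kg, loose, lying flat on the board round the nut, handle roughly towards the robot. Origin: underside, between the jaws, where the centre of a fitted nut lies (y exactly, x within 3 mm). x points along the tool out of the jaws' mouth, z up. Nothing on it stands above 16 mm but the worm
- throat (a point): Middle of the wrench's throat face at board level, x = -21 mm of the wrench, level with the nut's axis. Fixed jaw: on the +y side, inner face at y = +16 mm. Moving jaw: on the -y side. Jaws reach to x = +17 mm and are 15 mm thick
- worm_top (a point): Top of the wrench's worm, a knurled brass roller, 22 mm diameter, 16 mm long, axis along the wrench's y, at x = -48, y = -4 mm, top 23.5 mm above the board. A fingertip pressed on top (6 to 15 N) and moved towards the jaws (+x) rolls it and closes them 3.3 mm per 18 mm of rolling; towards the handle opens. When the jaws meet the nut it stops and the finger slips
- jaw (a joint): Opening of the moving jaw: the gap between the jaws is 31 mm + this value (m). The nut is fitted at 0.001 (gap 32 mm); at the start it is 0.010 to 0.015 (a gap of 41 to 46 mm, in which the nut would turn free). It stays where it is left; rolling the worm also nudges the loose wrench towards the nut, until its throat meets it
- moving_jaw: The wrench's moving jaw with its rack, steel, 15 mm thick, on the wrench's -y side; its frame is the wrench's, shifted by the value of jaw along the wrench's -y. Inner face at y = -15 mm of this frame. Moved by the worm only
- handle_push (a point): Point of the handle 150 mm behind the wrench's origin (x = -150 mm), in the middle of its width and thickness, 6.5 mm above the board; a good place to push. The handle runs from x = -80 to -205 mm, is 25 mm wide and 13 mm thick and lies on the board
- nut_turn (a joint): Turn of the brass hex nut, clockwise from above, in rad: 0 to 0.12 at the start, 1.0 where the red mark on its top meets the red line on the pivot plate; it can be turned on to 1.6. It needs about 0.25 N m (2 N at handle_push) and stays where it is left
- hex_nut: Brass hex nut on its stud; origin on its axis at its underside, 0.5 mm above the board. 32 mm across flats, 37 mm over corners, 20 mm high; the fixed 20 mm stud ends 30 mm above the board
- rod_base: Fixed plywood board, base of a rod holder, 300x270x15 mm, on the table; origin under its centre, x away from the robot. Its top is 15 mm above the table. Nut at x = +70 mm. A black tube up to 46 mm above the board lies along its far edge (x = 111 to 151, y = -90 to 85 mm). To tighten, the handle swings from the robot's right to its left
- shot_tin: round dark-red tin, 51 mm diameter, 19 mm high, lying on the right part of the board, beside the nut; a bystander
- plug_old: brown plug lure, 71x42x18 mm, lying on the left part of the board, beside the nut; a bystander
- line_spool: blue spool of line, 64 mm diameter, 23 mm high, on the table to the right; a bystander
- reel_oil: white and blue oil bottle with a red spout, 31 mm diameter, 95 mm high, standing on the table to the right; a bystander
- pliers: pliers with red handles, 159x45x10 mm, on the table to the right; a bystander
- fly_case: small brown wooden case, 70x135x36 mm, on the table to the left; a bystander
There are look-alikes about, which are no part of the job. Of the things that look like the wrench, the larger one is meant.

How it is judged (in metres and radians):
On the way, in this order (a step that is already met when the one before it is completed fails the run):
1. the jaws are closed on the nut (gap within 2.5 mm of the nut's width) before it has been turned (nut below 0.35 rad) (value of joint jaw below 0.0035 m and horizontal distance between wrench and hex_nut below 0.01 m and value of joint nut_turn below 0.35 rad), for 0.2 s.
2. the nut is turned clockwise until its mark meets the line (0.88 to 1.12 rad), the wrench fitted (value of joint jaw below 0.0035 m and horizontal distance between wrench and hex_nut below 0.01 m and value of joint nut_turn between 0.88 and 1.12 rad), for 0.2 s.
At the end, for the whole second after the job is handed in: the nut's mark is at the line (nut_turn 0.88 to 1.12 rad), the wrench lies flat and still on the board (within 0.06 rad), its origin within 10 mm of the nut's axis and its jaws within 2.5 mm of the nut's width (jaw below 0.0035) (all of step 2 and angle between wrench's own z axis and vertical below 0.06 rad and linear speed of wrench below 0.02 m/s); the robot touches nothing.
It fails at once if the nut is turned (beyond 0.4 rad) with the jaws more than 4 mm too wide (value of joint nut_turn above 0.4 rad and value of joint jaw above 0.005 m).
It fails at once if the gripper shoves the moving jaw itself (over 5 N) (contact force between the fingers and moving_jaw above 5 N).
It fails at once if the gripper presses on the nut itself (over 3 N) (contact force between the fingers and hex_nut above 3 N).
It fails at once if a bystander is moved more than 20 mm (distance of any of shot_tin, plug_old, line_spool, reel_oil, pliers, fly_case from where it was at the start of the episode above 0.02 m).
It also fails if it takes over 64 s, if anything falls off the work surface, if the arm or the gripper's body presses on something with over 40 N, if the wrist force passes 120 N, or if a joint passes its speed limit or range.

## Robot

A 6-joint arm with a two-finger parallel gripper is mounted at the origin on a cart in front of the work surface, level with it; the furniture and walls round the work are solid. World frame = base frame: x ahead of the robot, y to its left, z up, the work surface at z = 0. Lengths are in mm, angles in rad, forces in N, time in s.
With the tool pointing down it reaches from about 400 to 825 mm from the base axis. Payload 7 kg.
Tool frame: the origin (TCP) lies at the very end of the fingers, on their centre line; the grasp point (between the pads) lies 19 mm behind it; z points along the fingers, y is the line along which they close (so a half turn about z gives the same grasp; the last joint's range is limited). The gripper opens to 85 mm and grips with 20 to 120 N. Pads are 22 mm wide; open, the fingers measure 114 mm over their backs; the gripper's body (76 mm by 85 mm) begins 54 mm behind the grasp point. The pads swing forward as they close: fully open they stand 13 mm farther back than shut.
Start: joints at [-0.933, 0.359, 0.012, 0, -1.224, -0.288], TCP at [231.302, -634.109, 231.302] pointing down, gripper open.
Joint ranges: [-3.07, 3.07], [-1.43, 2.12], [-1.02, 1.25], [-3.03, 1.67], [-3.05, -0], [-3.03, 3.03]. Speed limits (rad/s): [2.39, 2.39, 3.01, 3.14, 3.14, 3.14].

## Interface

Orientations are given as a unit quaternion [x, y, z, w].
In Python, from plant import telemetry, get_image, calibration, order gives the robot as it stands.
- The arm moves only by the tool apply_moves, never from a script. Its argument "rows" is one flat list of numbers, 4 for each row, row after row: the shift along the tool's x, y, z in mm, then the turn about the tool's z in degrees. A call has 1 to 12 rows; each row is the pose to reach, as a shift and turn from the pose commanded when the call began, along the tool's axes at that moment; what a row does not reach only later rows make up. A row lasts 1/12 s, in which the tool goes at most 41.7 mm and 7.16 degrees, less where a joint would pass 70% of its speed; a pose out of reach is approached as far as the arm can. A call with a gripper value outside its range is refused whole. "gripper" is the closure, from 0 (fully open) to 1 (shut), set as the call begins (left out, the last holds). The fingers move at their own pace and stop on an object; "squeeze" is the grip in N (left out, the last holds). Time passes only in rows, so rows that repeat a pose let the fingers close. It gives the time, the measured TCP pose, the force, the opening and the grip force at its end, in the units of the state.
- telemetry.get_state(): the state, without advancing time (a new reading comes with each control period).
- get_image(name): name is "scene" or "top"; returns the picture (400x640x3 uint8, blue, green, red); there is no depth.
- calibration(name): a dict with "fx", "fy", "cx", "cy" (pixels), "view" (4x4, takes a point from world to camera coordinates). Camera axes: x right, y up, looking along -z (the intrinsics and any distortion apply to the point x, -y, -z); pixel columns grow to the right and rows downward; lengths in mm; the calibration is good to about 2 mm. A picture is of the moment at which its call begins. calibration takes no time and is no camera call.
- order.close_job(): hands the job in; it is judged then, once.
The state is a dict: "time": time; "joint_positions": joint angles; "qvel": joint speeds; "tau": joint torques, N m; "tcp_pos": TCP position; "ee_rot": TCP orientation; "wrist_force": force on the tool from outside, world axes, zero at the start; "wrist_torque": the same for the moment, N m; "width": opening from 0.0 (shut) to 1.0 (fully open); "grip_force": force on a finger pad.
Only numpy, scipy, OpenCV 4.12 (cv2) and the standard library are available. Lean on these libraries where they do the work, as an engineer would, in place of code of your own. Each camera call takes 0.05 s, during which the arm holds its last target. There are 200 camera calls.

## Working session

There is one attempt and no reset: what is moved stays moved. The work goes in short steps, Python scripts to look and compute and a tool call to move; the robot and the scene stay as the last step left them, time stands still between calls to the robot, and variables do not carry over. Pictures are saved under pics/ and viewed, at most 10 in all, crops included, and the job is handed in when it is done.

Besides the shell and the picture viewer there is one more tool, called as name(argument=value, ...) on one line, values as JSON. apply_moves: Moves the arm, as the interface text tells. Its arguments: {"type":"object","properties":{"rows":{"type":"array","items":{"type":"number"}},"gripper":{"type":"number"},"squeeze":{"type":"number"}},"required":["rows"]}

```bash
mkdir -p pics; ls; cat > h.py <<'E'
import numpy as np, cv2
from plant import telemetry, get_image, calibration, order
def ray(name,u,v,z):
    c=calibration(name); V=np.array(c["view"]); 
    k=c.get("dist",None)
    d=np.array([(u-c["cx"])/c["fx"],-(v-c["cy"])/c["fy"],-1.0])
    R=V[:3,:3]; o=-R.T@V[:3,3]; w=R.T@d
    return o+w*(z-o[2])/w[2]
def proj(name,p):
    c=calibration(name); V=np.array(c["view"]); q=V[:3,:3]@np.array(p,float)+V[:3,3]
    return c["cx"]+c["fx"]*q[0]/-q[2], c["cy"]+c["fy"]*-q[1]/-q[2]
E
python3 - <<'E'
from h import *
for n in("scene","top"):
    cv2.imwrite(f"pics/{n}0.png",get_image(n)); print(calibration(n))
print(telemetry.get_state())
E
```

```text
pics
{'fx': 388.9377027681718, 'fy': 388.9377027681718, 'cx': 326.4968076393942, 'cy': 194.8806447672149, 'view': array([[ 8.47465428e-01, -5.30654757e-01, -1.44179544e-02,
        -4.88106456e+02],
       [ 2.30137605e-01,  3.42787800e-01,  9.10787136e-01,
        -1.62412617e+02],
       [-4.78371227e-01, -7.75178723e-01,  4.12624424e-01,
        -1.01164287e+03],
       [ 0.00000000e+00,  0.00000000e+00,  0.00000000e+00,
         1.00000000e+00]])}
{'fx': 486.7782930192462, 'fy': 486.7782930192462, 'cx': 324.4670959497365, 'cy': 195.32439880106955, 'view': array([[ 4.56438784e-02, -9.98953619e-01,  2.88152323e-03,
        -1.06232012e+02],
       [ 9.78689948e-01,  4.52957289e-02,  2.00285504e-01,
        -4.88331979e+02],
       [-2.00206450e-01, -6.32168937e-03,  9.79733338e-01,
        -1.52647068e+03],
       [ 0.00000000e+00,  0.00000000e+00,  0.00000000e+00,
         1.00000000e+00]])}
{'time': 0.1, 'joint_positions': array([-9.32859633e-01,  3.59336282e-01,  1.11463476e-02, -2.92578411e-04,
       -1.22409986e+00, -2.88098239e-01]), 'qvel': array([4.00472149e-05, 3.85298207e-04, 1.10913245e-03, 2.20884207e-03,
       5.29101720e-04, 7.12883872e-04]), 'tau': array([-1.21963218e-03, -5.84766448e+01,  2.94111961e+01,  6.95470512e+00,
       -3.10242416e-03,  3.38963673e-05]), 'tcp_pos': array([ 231.17429498, -633.72091721,  230.44485444]), 'ee_rot': array([-1.73979497e-01,  9.84748982e-01,  7.29543836e-04, -2.10462641e-04]), 'wrist_force': array([-0.12779776, -0.22261823, -0.47289197]), 'wrist_torque': array([-0.05456876,  0.01721669,  0.00373388]), 'grip_force': 0.0, 'width': 0.9975147323252785}
```

View pics/top0.png

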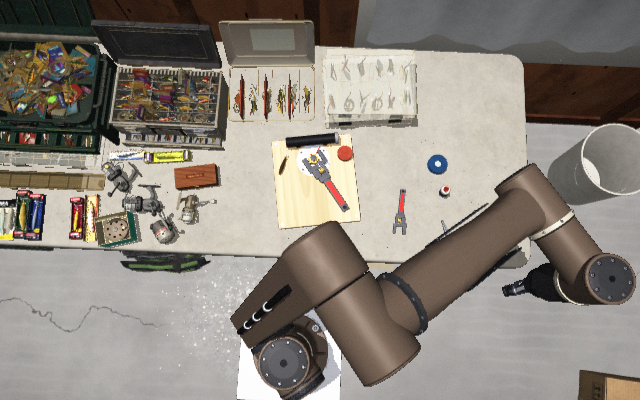

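View pics/scene0.png

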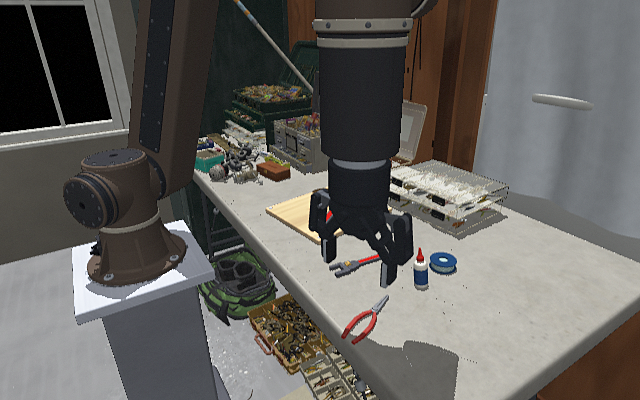

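The top view shows the board at (273–360, 135–228), with the wrench's jaws near (316,160), its handle end near (345,208), the tin at (345,153) and the lure at (282,163). In the scene view the arm hides the board. I'll zoom in on the top view.

```bash
python3 - <<'E'
from h import *
im=cv2.imread("pics/top0.png")
cv2.imwrite("pics/c1.png",cv2.resize(im[130:232,268:364],None,fx=6,fy=5.8 and 6,interpolation=cv2.INTER_CUBIC)[:600])
hsv=cv2.cvtColor(im,cv2.COLOR_BGR2HSV)
m=(((hsv[...,0]<8)|(hsv[...,0]>172))&(hsv[...,1]>140)&(hsv[...,2]>90)).astype(np.uint8)
n,l,s,c=cv2.connectedComponentsWithStats(m)
for i in range(1,n):
    if s[i,4]>3 and 260<c[i][0]<420 and 130<c[i][1]<240:
        ys,xs=np.where(l==i); 
        print(s[i],c[i]); print(cv2.minAreaRect(np.c_[xs,ys].astype(np.float32)))
# board corners guess
for u,v in((273,142),(352,135),(360,220),(279,228)): print(ray("top",u,v,15))
E
```

```text
[338 146  15  15 171] [344.50877193 152.75438596]
((345.0, 153.0), (14.0, 14.0), 90.0)
[326 181  18  24 123] [334.86178862 192.47154472]
((334.8461608886719, 192.26925659179688), (26.9029598236084, 4.437601566314697), 56.3099365234375)
[400 194   4  18  55] [401.41818182 202.47272727]
((401.5, 202.5), (17.0, 3.0), 90.0)
[675.74186522  98.96841464  15.        ]
[ 713.0089283  -167.34188317   15.        ]
[ 422.69610585 -203.5453749    15.        ]
[384.13592194  59.83195977  15.        ]
```

View pics/c1.png

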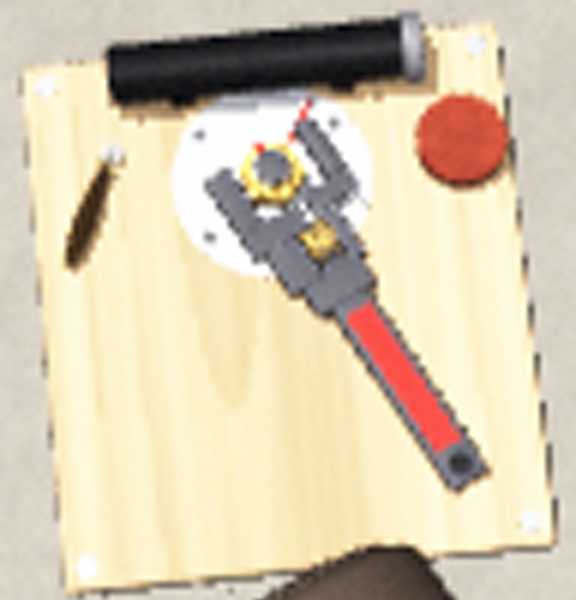

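The crop shows the nut at about px (313.3,158.3) and the worm at (321.5,169.8). The handle end hole is at (344.8,207) and the moving jaw is the upper right one. The mark-to-line angle is about 1 rad.

```bash
cat >> h.py <<'E'
def measure(name="top",im=None,roi=(268,364,130,232)):
    if im is None: im=get_image(name)
    hsv=cv2.cvtColor(im,cv2.COLOR_BGR2HSV); H,S,V=cv2.split(hsv)
    x0,x1,y0,y1=roi; R=np.zeros(H.shape,bool); R[y0:y1,x0:x1]=1
    out={}
    g=((H>18)&(H<32)&(S>130)&(V>90)&R).astype(np.uint8)
    n,l,s,c=cv2.connectedComponentsWithStats(g,connectivity=8)
    out['gold']=[(s[i].tolist(),c[i].round(2).tolist()) for i in range(1,n) if s[i,4]>3]
    r=(((H<8)|(H>172))&(S>140)&(V>90)&R).astype(np.uint8)
    n,l,s,c=cv2.connectedComponentsWithStats(r,connectivity=8)
    out['red']=[(s[i].tolist(),c[i].round(2).tolist()) for i in range(1,n) if s[i,4]>=1]
    big=[i for i in range(1,n) if s[i,4]>60 and max(s[i,2:4])>18]
    if big:
        ys,xs=np.where(l==big[0]); P=np.array([ray(name,a,b,28)[:2] for a,b in zip(xs,ys)])
        m=P.mean(0); d=np.linalg.svd(P-m)[2][0]; d=d if d[0]>0 else -d
        out['inlay']=(m.round(1),d.round(4),np.degrees(np.arctan2(d[1],d[0])).round(2))
    return im,out
E
python3 - <<'E'
from h import *
im=cv2.imread("pics/top0.png")
_,o=measure(im=im)
for k,v in o.items(): print(k,v)
f=lambda x,y:(267.5+x/6,129.5+y/6)
for nm,p,z in(("nuttop",(272,174),35.5),("stud",(273,167),45),("worm",(321,239),37),("hole",(461,462),28),("tip fixed",(215,178),30),("tip mov",(305,128),30),
  ("A",(25,70),15),("B",(495,25),15),("C",(553,545),15),("D",(70,590),15),("handleendR",(488,470),28),("handleendL",(458,490),28)):
    print(nm,ray("top",*f(*p),z).round(1))
E
```

```text
gold [([310, 158, 9, 6, 19], [314.42, 161.21]), ([318, 169, 5, 2, 5], [320.0, 169.2])]
red [([338, 146, 15, 15, 171], [344.51, 152.75]), ([318, 148, 1, 2, 2], [318.0, 148.5]), ([311, 154, 1, 1, 1], [311.0, 154.0]), ([326, 181, 18, 24, 123], [334.86, 192.47])]
inlay (array([ 508.3, -117.2]), array([0.8081, 0.589 ]), np.float64(36.09))
nuttop [618.4 -39.3  35.5]
stud [619.7 -40.   45. ]
worm [582.2 -68.2  37. ]
hole [ 462.9 -150.1   28. ]
tip fixed [616.2  -7.7  30. ]
tip mov [647.3 -56.2  30. ]
A [678.5 103.7  15. ]
B [ 717.4 -160.4   15. ]
C [ 421.5 -202.5   15. ]
D [384.7  59.3  15. ]
handleendR [ 459.1 -165.    28. ]
handleendL [ 447.3 -149.1   28. ]
```

```bash
cat >> h.py <<'E'
from scipy.spatial.transform import Rotation as Ro
def shift(target,frm=None,q=None):
    s=telemetry.get_state(); R=Ro.from_quat(s["ee_rot"] if q is None else q).as_matrix()
    return (R.T@(np.array(target,float)-np.array(s["tcp_pos"] if frm is None else frm))).round(1), np.degrees(np.arctan2(R[1,0],R[0,0])).round(2)
E
python3 -c "
from h import *
print(shift([574.7,-73.8,230]))"
```

```text
(array([-514.6,  408.3,    1. ]), np.float64(-159.96))
```

apply_moves(rows=[-515,408,0,-16,-515,408,0,-16,-515,408,0,-16,-515,408,0,-16,-515,408,0,-16,-515,408,0,-16,-515,408,0,-16,-515,408,0,-16,-515,408,0,-16,-515,408,0,-16,-515,408,0,-16,-515,408,0,-16], gripper=1)

```text
time: 1.1
tcp_pos: [493.5, -206.1, 231.3]
ee_rot: [-0.309, 0.951, 0.0, 0.0]
wrist_force: [1.0, -0.5, 0.1]
width: -0.001
grip_force: 0.0
```

apply_moves(rows=[-40,16,0,0,-80,33,20,0,-120,50,50,0,-143,59,80,0,-143,59,110,0,-143,59,140,0,-143,59,160,0,-143,59,160,0,-143,59,160,0])

```text
time: 1.85
tcp_pos: [573.3, -76.4, 70.5]
ee_rot: [-0.31, 0.951, 0.0, -0.001]
wrist_force: [0.7, -0.6, -0.0]
width: -0.0
grip_force: 0.0
```

```bash
python3 - <<'E'
from h import *
im=get_image("scene"); cv2.imwrite("pics/s1.png",im)
s=telemetry.get_state(); print(s["time"],s["tcp_pos"],shift([574.7,-73.8,44]),proj("scene",[582,-68.5,38.5]),proj("top",s["tcp_pos"]))
u,v=map(int,proj("scene",[582,-68.5,38.5]))
cv2.imwrite("pics/s1c.png",cv2.resize(im[v-50:v+50,u-65:u+65],None,fx=6,fy=6,interpolation=cv2.INTER_CUBIC))
E
```

```text
1.9 [574.45166913 -76.43887627  71.99100977] (array([-1.8,  2. , 28. ]), np.float64(-143.94)) (np.float64(339.52856702307605), np.float64(200.25990929124947)) (np.float64(323.3991430225067), np.float64(169.02925231142518))
```

View pics/s1c.png

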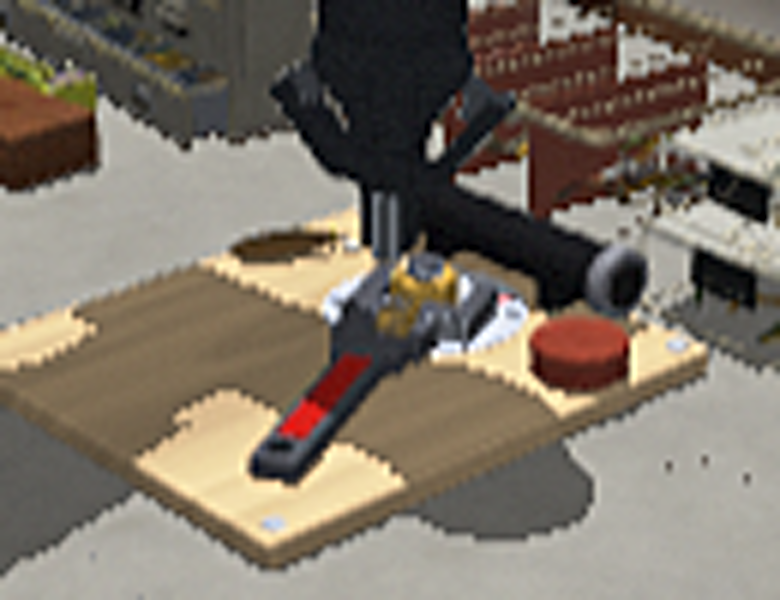

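The scene crop shows the shut fingertip at about (385,250), above and slightly behind the worm at (400,315). The nut is at (430,275) and everything is clear. Next I descend slowly.

apply_moves(rows=[-2,2,14,0,-2,2,27,0,-2,2,29,0,-2,2,31,0,-2,2,32,0,-2,2,32,0])

```text
time: 2.4
tcp_pos: [575.2, -73.5, 40.5]
ee_rot: [-0.309, 0.951, -0.0, 0.001]
wrist_force: [1.2, -0.3, -0.6]
width: -0.004
grip_force: 0.0
```

apply_moves(rows=[0,0,1,0,0,0,2,0,0,0,2.5,0,0,0,2.5,0])

```text
time: 2.73
tcp_pos: [575.2, -73.5, 38.3]
ee_rot: [-0.31, 0.951, -0.0, 0.001]
wrist_force: [-2.9, 0.7, 10.1]
width: 0.001
grip_force: 4.9
```

apply_moves(rows=[-2,0,0,0,-5,0,0,0,-8,0,0,0,-11,0,0,0,-14,0,0,0,-16,0,0,0,-18,0,0,0,-18,0,0,0])

```text
time: 3.4
tcp_pos: [589.5, -63.2, 38.3]
ee_rot: [-0.31, 0.951, -0.0, 0.0]
wrist_force: [-3.1, -1.4, 12.1]
width: -0.001
grip_force: 5.5
```

apply_moves(rows=[0,0,-4,0,9,0,-6,0,18,0,-6,0,18,0,-3,0,18,0,-1,0,18,0,0,0,18,0,0,0])

```text
time: 3.98
tcp_pos: [573.7, -74.0, 37.2]
ee_rot: [-0.309, 0.951, -0.0, -0.001]
wrist_force: [-5.1, -0.9, 11.4]
width: 0.002
grip_force: 6.2
```

apply_moves(rows=[-2,0,0,0,-5,0,0,0,-8,0,0,0,-11,0,0,0,-14,0,0,0,-17,0,0,0,-20,0,0,0,-20,0,0,0])

```text
time: 4.65
tcp_pos: [591.4, -61.5, 37.9]
ee_rot: [-0.31, 0.951, -0.0, 0.0]
wrist_force: [-3.0, 1.4, 11.9]
width: -0.003
grip_force: 5.9
```

```bash
python3 - <<'E'
from h import *
im=get_image("scene"); cv2.imwrite("pics/s2.png",im)
u,v=339,200
cv2.imwrite("pics/s2c.png",cv2.resize(im[v-15:v+35,u-35:u+35],None,fx=11,fy=11,interpolation=cv2.INTER_CUBIC))
s=telemetry.get_state(); print(s["time"],s["tcp_pos"],s["wrist_force"])
E
```

```text
4.7 [591.36246624 -61.46603477  37.85917493] [-3.71031658  2.45720796 12.63811979]
```

View pics/s2c.png

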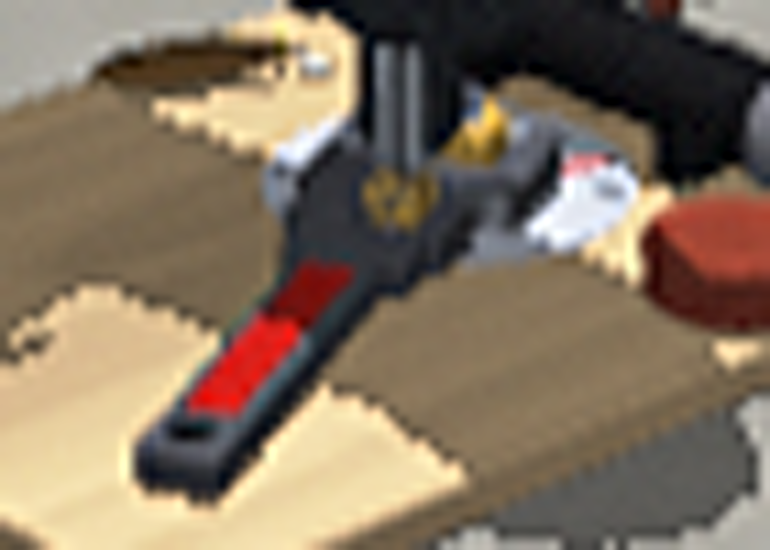

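The fingertip sits just past the worm (400,195 in the crop) and the wrench is still round the nut. I'll keep rolling.

apply_moves(rows=[0,0,-5,0,10,0,-6,0,20,0,-6,0,20,0,-2,0,20,0,0,0,20,0,0,0,17,0,0,0,13,0,0,0,10,0,0,0,6,0,0,0,2,0,0,0,0,0,0,0])

```text
time: 5.7
tcp_pos: [591.0, -62.8, 38.0]
ee_rot: [-0.31, 0.951, -0.001, -0.0]
wrist_force: [-4.0, -6.3, 13.2]
width: -0.002
grip_force: 6.4
```

apply_moves(rows=[0,0,-5,0,10,0,-6,0,20,0,-6,0,20,0,-2,0,20,0,0,0,20,0,0,0,17,0,0,0,13,0,0,0,10,0,0,0,6,0,0,0,2,0,0,0,0,0,0,0])

```text
time: 6.7
tcp_pos: [587.9, -64.0, 38.1]
ee_rot: [-0.309, 0.951, -0.001, -0.003]
wrist_force: [-10.7, -6.4, 22.7]
width: -0.002
grip_force: 11.3
```

```bash
python3 - <<'E'
from h import *
im=get_image("scene"); cv2.imwrite("pics/s3.png",im)
u,v=339,200
cv2.imwrite("pics/s3c.png",cv2.resize(im[v-15:v+35,u-35:u+35],None,fx=11,fy=11,interpolation=cv2.INTER_CUBIC))
s=telemetry.get_state(); print(s["time"],s["tcp_pos"],s["wrist_force"])
for n in("s1","s2","s3"): 
    _,o=measure("scene",im=cv2.imread(f"pics/{n}.png"),roi=(280,400,170,240)); print(o)
E
```

```text
6.75 [588.68959958 -63.61700131  38.07796615] [-8.21770164 -5.21692489 19.65083498]
{'gold': [([337, 194, 13, 12, 54], [342.96, 198.93])], 'red': [([362, 203, 17, 8, 104], [370.2, 206.41]), ([320, 209, 16, 14, 72], [327.53, 215.64])]}
{'gold': [([345, 194, 5, 6, 17], [347.29, 197.06]), ([340, 202, 3, 3, 5], [341.0, 203.2])], 'red': [([363, 203, 16, 8, 94], [370.85, 206.33]), ([321, 209, 15, 14, 71], [327.93, 215.46])]}
{'gold': [([345, 194, 5, 6, 17], [347.12, 197.06]), ([337, 201, 7, 4, 13], [339.85, 202.62])], 'red': [([363, 203, 16, 8, 95], [370.8, 206.33]), ([320, 209, 16, 14, 77], [327.44, 215.09])]}
```

View pics/s3c.png

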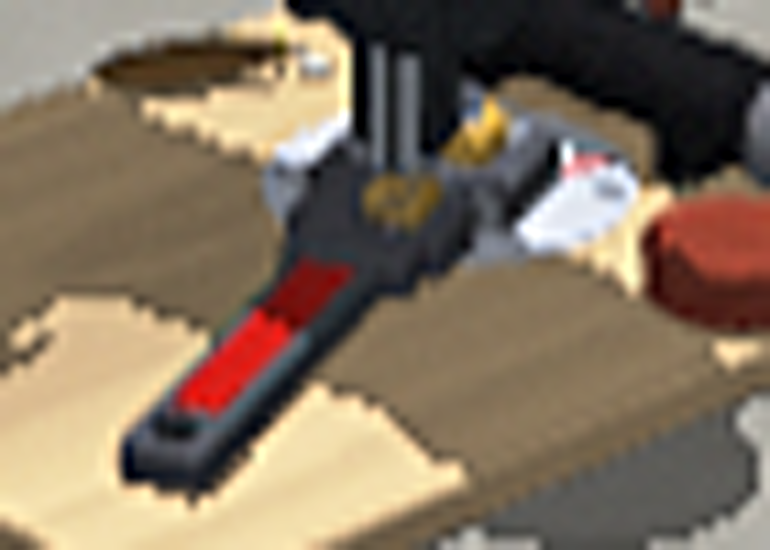

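The moving jaw has closed in visibly. The plate line at (585,165) is now near the jaw, and the handle has shifted slightly left. The push force rose, which suggests a stall, so I'll verify with another, lighter stroke.

apply_moves(rows=[0,0,-5,0,10,0,-6,0,20,0,-6,0,20,0,-2,0,20,0,-0.5,0,20,0,-0.5,0,17,0,-0.5,0,14,0,-0.5,0,14,0,-0.5,0])

```text
time: 7.5
tcp_pos: [576.2, -72.0, 37.9]
ee_rot: [-0.309, 0.951, -0.0, -0.003]
wrist_force: [-11.9, -7.7, 20.6]
width: -0.002
grip_force: 10.9
```

apply_moves(rows=[-3,0,0,0,-7,0,0,0,-11,0,0,0,-14,0,0,0,-14,0,0,0])

```text
time: 7.92
tcp_pos: [589.5, -62.9, 38.1]
ee_rot: [-0.31, 0.951, -0.001, -0.001]
wrist_force: [-6.2, -5.5, 17.5]
width: -0.002
grip_force: 8.6
```

apply_moves(rows=[0,0,-5,0,10,0,-6,0,19,0,-6,0,19,0,-3,0,19,0,-1.2,0,19,0,-1.2,0,19,0,-1.2,0])

```text
time: 8.5
tcp_pos: [574.7, -73.1, 38.2]
ee_rot: [-0.309, 0.951, 0.0, -0.001]
wrist_force: [-2.3, -1.2, 3.0]
width: -0.001
grip_force: 1.6
```

apply_moves(rows=[-3,0,0,0,-6,0,0,0,-9,0,0,0])

```text
time: 8.75
tcp_pos: [581.9, -68.0, 38.5]
ee_rot: [-0.309, 0.951, -0.0, -0.001]
wrist_force: [-3.7, -3.3, 5.6]
width: -0.005
grip_force: 2.5
```

apply_moves(rows=[-3,0,0,0,-6,0,0,0,-9,0,0,0,-9,0,0,0])

```text
time: 9.08
tcp_pos: [590.2, -62.1, 38.4]
ee_rot: [-0.31, 0.951, -0.0, -0.0]
wrist_force: [-1.3, -0.1, 2.3]
width: -0.001
grip_force: 1.4
```

The drag is now at the slip limit, so the jaws seem closed. I'll swing clear and check from the top.

apply_moves(rows=[0,0,-40,0,0,0,-80,0,30,-15,-110,0,65,-32,-130,0,100,-49,-150,0,136,-66,-170,0,172,-84,-180,0,208,-102,-190,0,245,-120,-190,0,281,-138,-190,0,317,-156,-190,0,354,-174,-190,0])

```text
time: 10.08
tcp_pos: [408.0, -408.0, 228.7]
ee_rot: [-0.31, 0.951, -0.0, 0.001]
wrist_force: [1.3, 0.1, -0.7]
width: -0.001
grip_force: 0.0
```

```bash
python3 - <<'E'
from h import *
im,o=measure()
cv2.imwrite("pics/t2.png",im)
s=telemetry.get_state(); print(s["time"],s["tcp_pos"],s["wrist_force"])
for k,v in o.items(): print(k,v)
cv2.imwrite("pics/t2c.png",cv2.resize(im[140:215,290:358],None,fx=8,fy=8,interpolation=cv2.INTER_CUBIC))
E
```

```text
10.1333 [ 404.7356013  -412.75526873  228.27618111] [ 0.41791697 -4.28903148  1.81603845]
gold [([316, 159, 3, 3, 6], [316.67, 159.67]), ([311, 161, 4, 3, 10], [312.7, 162.2])]
red [([338, 146, 15, 15, 170], [344.54, 152.79]), ([318, 149, 1, 1, 1], [318.0, 149.0]), ([311, 154, 1, 1, 1], [311.0, 154.0]), ([326, 180, 12, 20, 85], [331.53, 189.14]), ([337, 199, 4, 5, 10], [338.7, 200.9])]
inlay (array([ 519. , -105.8]), array([0.8553, 0.5181]), np.float64(31.2))
```

View pics/t2c.png

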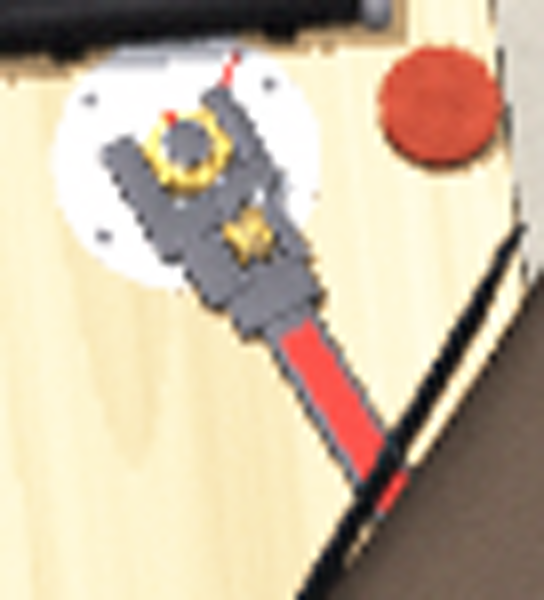

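The wrench has turned about 5° clockwise and the jaws are nearer the nut, at (187,150) in the crop. The nut mark at (170,118) is unchanged. Now I'll measure the jaw gap with intensity profiles.

```bash
python3 - <<'E'
from h import *
N=np.array([619.5,-39.8])
for f,a in(("top0",36.1),("t2",31.2),("t2",32.5)):
    g=cv2.imread(f"pics/{f}.png"); gg=g.max(2)
    t=np.radians(a); d=np.array([np.cos(t),np.sin(t)]); n=np.array([-d[1],d[0]])
    print(f,a)
    ys=np.arange(-36,33,2.)
    print("      ",*["%3d"%y for y in ys])
    for x in(16,13,10,5,0):
        q=np.array([proj("top",[*(N+x*d+y*n),30]) for y in ys],np.float32).reshape(1,-1,2)
        v=cv2.remap(gg,q[...,0],q[...,1],cv2.INTER_LINEAR)[0]
        print("x=%3d  "%x,*["%3d"%k for k in v])
E
```

```text
top0 36.1
       -36 -34 -32 -30 -28 -26 -24 -22 -20 -18 -16 -14 -12 -10  -8  -6  -4  -2   0   2   4   6   8  10  12  14  16  18  20  22  24  26  28  30  32
x= 16   217 178 166 148 153 151 200 252 253 254 254 254 254 254 253 252 239 224 233 252 251 254 254 254 254 254 238 201 154 142 153 154 172 173 157
x= 13   148 124 130 141 147 123 116 186 248 251 254 251 250 250 225 187 155 161 174 203 229 236 254 254 254 253 241 199 158 142 135 139 144 145 147
x= 10   163 120 127 136 134 122 133 183 231 248 247 241 227 193 149 130 130 132 136 147 167 192 234 254 252 244 246 228 165 137 132 136 139 141 139
x=  5   153 117 130 139 145 140 168 225 249 254 254 241 191 134 125 129 133 137 141 143 145 172 225 253 250 237 219 157 127 127 130 134 136 139 138
x=  0   131 126 132 142 149 125 102 179 251 250 244 234 196 150 130 133 136 138 143 149 165 179 201 236 254 242 228 170 140 139 132 136 141 143 144
t2 31.2
       -36 -34 -32 -30 -28 -26 -24 -22 -20 -18 -16 -14 -12 -10  -8  -6  -4  -2   0   2   4   6   8  10  12  14  16  18  20  22  24  26  28  30  32
x= 16   255 255 255 233 176 135 133 138 144 143 
[... 886 characters left out ...]
 145 139 176 232 254 254 254 254 249 227 228 247 252 254 255 255 255 254 208 154 143 141 142 145 154 171 197
x= 13   255 255 255 241 173 132 134 141 142 152 199 233 247 251 227 193 161 156 171 196 231 238 254 255 255 236 190 153 140 141 144 146 150 151 169
x= 10   254 255 251 231 190 144 134 144 151 178 220 240 230 200 158 135 135 136 140 143 170 179 227 255 254 239 184 138 133 139 142 145 148 158 193
x=  5   254 255 234 188 145 129 140 150 147 140 204 250 197 129 129 134 137 140 144 147 149 172 224 251 253 221 151 117 127 135 141 144 146 130 119
x=  0   254 254 252 203 141 124 136 147 152 173 222 231 199 166 144 140 139 140 143 150 167 178 200 239 250 221 176 144 132 135 139 143 144 140 166
```

The gap went from about 41 mm to about 33 mm, so the jaws are fitted. The nut is centred and the wrench is at about 32°. Now the push: I'll compute the path.

```bash
cat >> h.py <<'E'
N=np.array([619.5,-39.8])
def P(a,y=-27.,z=18.5,x=-150.):
    t=np.radians(a); c,s=np.cos(t),np.sin(t)
    return np.array([N[0]+c*x-s*y,N[1]+s*x+c*y,z])
def tool(q=None):
    R=Ro.from_quat(telemetry.get_state()["ee_rot"] if q is None else q).as_matrix(); return R, np.degrees(np.arctan2(R[1,0],R[0,0]))
E
python3 - <<'E'
from h import *
s=telemetry.get_state(); print(s["joint_positions"],s["tcp_pos"],tool()[1])
print(P(31.7,-37,18.5),shift(P(31.7,-37,228)),shift(P(31.7,-37,18.5)))
# redness-weighted plate line & mark
im=cv2.imread("pics/t2.png").astype(float); r=np.clip(im[...,2]-np.maximum(im[...,0],im[...,1])-25,0,None)
print(r[144:158,306:322].astype(int))
E
```

```text
[-0.456142    0.20207586 -0.21270569  0.00138645 -1.1559362  -0.48873351] [ 404.7356013  -412.75526873  228.27618111] -144.105384022717
[ 511.32078468 -150.10075871   18.5       ] (array([-2.403e+02,  1.503e+02, -1.000e-01]), np.float64(-144.11)) (array([-240.6,  150.4,  209.4]), np.float64(-144.11))
[[  0   0   0   0   0   0   0   0   0   0   0   0   0   0   0   0]
 [  0   0   0   0   0   0   0   0   0   0   0   0   0   0   0   0]
 [  0   0   0   0   0   0   0   0   0   0   0   0   0   8   0   0]
 [  0   0   0   0   0   0   0   0   0   0   0   0   0  77   0   0]
 [  0   0   0   0   0   0   0   0   0   0   0   0  99   0   0   0]
 [  0   0   0   0   0   0   0   0   0   0   0   0 122   0   0   0]
 [  0   0   0   0   0   0   0   0   0   0   0  29  64   0   0   0]
 [  0   0   0   0   0   0   0   0   0   0   0   0   0   0   0   0]
 [  0   0   0   0   0   0   0   0   0   0   0   0   0   0   0   0]
 [  0   0   0   0   0   0   0   0   0   0   0   0   0   0   0   0]
 [  0   0   0   0  42 140   0   0   0   4   0   0   0   0   0   0]
 [  0   0   0   0   0  72   0   0   0   2   0   0   0   0   0   0]
 [  0   0   0   0   0   0   0   0   0   0   0  13   0   0   0   0]
 [  0   0   0   0   0   0   0   0   0   0   0   0   8   0   0   0]]
```

apply_moves(rows=[-40,25,0,4,-74,46,0,4,-108,67,10,4,-142,88,40,4,-176,110,80,4,-210,131,115,4,-240,150,150,4,-240,150,180,4,-240,150,200,4,-240,150,207,4,-240,150,209,4,-240,150,209,4])

```text
time: 11.13
tcp_pos: [514.3, -143.6, 18.7]
ee_rot: [-0.276, 0.961, 0.0, -0.001]
wrist_force: [1.1, -0.6, 0.6]
width: 0.0
grip_force: 0.0
```

```bash
python3 - <<'E'
from h import *
s=telemetry.get_state(); R,t=tool(); print(s["time"],s["tcp_pos"],s["wrist_force"],t)
p0=s["tcp_pos"]; a0=t+180
L=[(31.7,-32),(31.7,-28)]+[(a,-27) for a in np.arange(30,-4,-3.)]
for a,y in L: print(a,(R.T@(P(a,y)-p0)).round(1),round(a0-a,1))
E
```

```text
11.1333 [ 514.29117138 -143.59508741   18.71474544] [ 1.11066896 -0.56161768  0.64709339] -147.90937640538826
31.7 [5.9 1.1 0.2] 0.4
31.7 [5.9 5.1 0.2] 0.4
30.0 [ 6.6 10.5  0.2] 2.1
27.0 [ 7.5 18.5  0.2] 5.1
24.0 [ 8.  26.4  0.2] 8.1
21.0 [ 8.1 34.4  0.3] 11.1
18.0 [ 7.8 42.4  0.3] 14.1
15.0 [ 7.  50.3  0.3] 17.1
12.0 [ 5.9 58.2  0.3] 20.1
9.0 [ 4.3 66.   0.3] 23.1
6.0 [ 2.3 73.8  0.3] 26.1
3.0 [-0.1 81.4  0.3] 29.1
0.0 [-2.9 88.9  0.3] 32.1
-3.0 [-6.  96.2  0.3] 35.1
```

apply_moves(rows=[6,1,0,0.5,6,5,0,0.5,6.5,8,0,1,6.5,10.5,0,2,7,14.5,0,3.5,7.5,18.5,0,5])

```text
time: 11.63
tcp_pos: [498.8, -132.5, 20.7]
ee_rot: [-0.233, 0.973, -0.0, 0.001]
wrist_force: [0.6, -2.5, 3.3]
width: 0.006
grip_force: 2.0
```

apply_moves(rows=[0.5,4,0,1.5,0.5,8,0,3,0.5,12,0,4.5,0.5,16,0,6,0.5,20,0,7.5,0,24,0,9,0,24,0,9])

```text
time: 12.22
tcp_pos: [487.2, -110.6, 20.3]
ee_rot: [-0.156, 0.988, -0.0, 0.001]
wrist_force: [-0.6, -1.2, 0.8]
width: -0.001
grip_force: 0.5
```

```bash
python3 - <<'E'
from h import *
s=telemetry.get_state(); R,t=tool(); print(s["time"],s["tcp_pos"],s["wrist_force"],t)
im=get_image("scene"); cv2.imwrite("pics/s4.png",im)
u,v=339,200
cv2.imwrite("pics/s4c.png",cv2.resize(im[v-20:v+35,u-40:u+40],None,fx=9,fy=9,interpolation=cv2.INTER_CUBIC))
p0=s["tcp_pos"]; a0=t+180
for a in np.arange(18,-30,-3.): print(a,(R.T@(P(a)-p0)).round(1),round(a0-a,1))
E
```

```text
12.2167 [ 487.19178543 -110.59922277   20.34288824] [-0.61193079 -1.23508916  0.78732859] -162.070883068485
18.0 [ 2.3 -0.6  1.8] -0.1
15.0 [3.5 7.3 1.8] 2.9
12.0 [ 4.3 15.3  1.8] 5.9
9.0 [ 4.7 23.2  1.8] 8.9
6.0 [ 4.7 31.2  1.8] 11.9
3.0 [ 4.2 39.2  1.8] 14.9
0.0 [ 3.4 47.1  1.8] 17.9
-3.0 [ 2.1 55.   1.8] 20.9
-6.0 [ 0.4 62.8  1.8] 23.9
-9.0 [-1.7 70.5  1.8] 26.9
-12.0 [-4.2 78.1  1.8] 29.9
-15.0 [-7.1 85.5  1.8] 32.9
-18.0 [-10.4  92.8   1.8] 35.9
-21.0 [-14.   99.9   1.8] 38.9
-24.0 [-18.  106.8   1.8] 41.9
-27.0 [-22.4 113.5   1.8] 44.9
```

View pics/s4c.png

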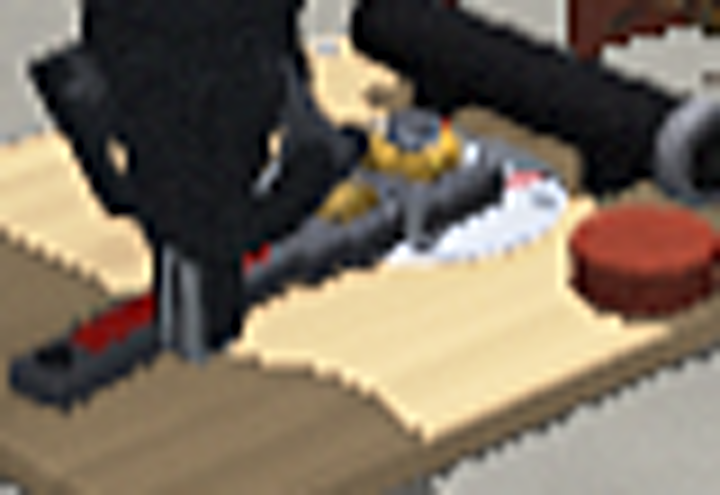

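The fingertip is beside the handle at (190,340) and the wrench is still on the nut. The nut mark at (445,125) is moving toward the line at (525,180), so I'll push on.

apply_moves(rows=[2,4,0.5,1.5,3.5,7.5,1,3,4,11.5,1,4.5,4.5,15.5,1,6,4.5,19,1,7.5,4.5,23,1,9,4.5,27,1,10.5,4.5,31,1,12,4.5,35,1,13.5,4,39,1,15,3.5,43,1,16.5,3.5,47,1,18])

```text
time: 13.27
tcp_pos: [470.5, -67.1, 19.3]
ee_rot: [-0.0, 1.0, 0.0, 0.001]
wrist_force: [2.0, -3.0, 1.9]
width: 0.002
grip_force: 1.6
```

```bash
python3 - <<'E'
from h import *
im=get_image("top"); cv2.imwrite("pics/t3.png",im)
s=telemetry.get_state(); R,t=tool(); print(s["time"],s["tcp_pos"],s["wrist_force"],t)
cv2.imwrite("pics/t3c.png",cv2.resize(im[140:215,290:358],None,fx=8,fy=8,interpolation=cv2.INTER_CUBIC))
p0=s["tcp_pos"]; a0=t+180
for a in np.arange(0,-30,-3.): print(a,(R.T@(P(a)-p0)).round(1),round(a0-a,1))
E
```

```text
13.3167 [470.14275888 -66.74720722  19.1913533 ] [-0.67423234 -1.38026895  0.2938804 ] 179.89676311718037
0.0 [ 0.6 -0.1  0.7] 359.9
-3.0 [1.9 7.8 0.7] 362.9
-6.0 [ 2.7 15.8  0.7] 365.9
-9.0 [ 3.1 23.7  0.7] 368.9
-12.0 [ 3.  31.7  0.7] 371.9
-15.0 [ 2.6 39.7  0.7] 374.9
-18.0 [ 1.7 47.6  0.7] 377.9
-21.0 [ 0.5 55.5  0.7] 380.9
-24.0 [-1.2 63.3  0.7] 383.9
-27.0 [-3.3 71.   0.7] 386.9
```

View pics/t3c.png

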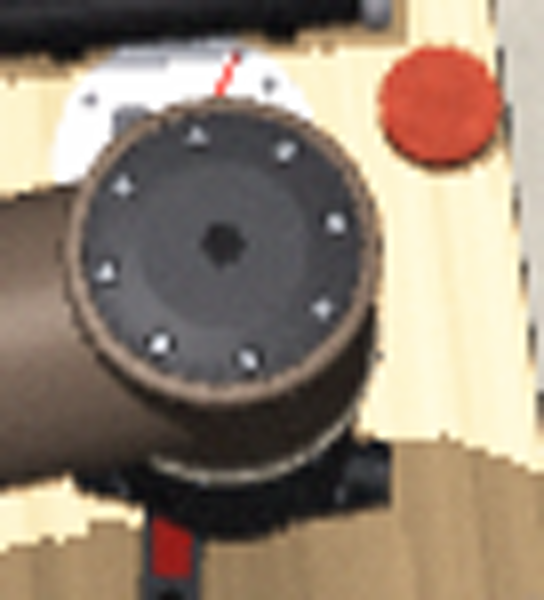

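The arm hides the nut, but the plate line is clear from (215,98) to (238,50) and the handle is at about 0°. I'll work out the goal angle numerically.

```bash
python3 - <<'E'
from h import *
def red(f,roi,z):
    im=cv2.imread(f"pics/{f}.png").astype(float); r=np.clip(im[...,2]-np.maximum(im[...,0],im[...,1])-25,0,None)
    x0,x1,y0,y1=roi; P=[];W=[]
    for v in range(y0,y1):
        for u in range(x0,x1):
            if r[v,u]>15: P.append(ray("top",u,v,z)[:2]);W.append(r[v,u])
    P=np.array(P);W=np.array(W); m=(P*W[:,None]).sum(0)/W.sum()
    d=np.linalg.svd((P-m)*np.sqrt(W)[:,None])[2][0]
    return m,np.degrees(np.arctan2(*(m-N)[::-1])),np.linalg.norm(m-N),np.degrees(np.arctan(d[1]/d[0])),len(W)
print("line",red("t3",(314,323,144,153),16))
print("line0",red("top0",(314,323,144,155),16))
print("mark0",red("top0",(308,314,152,157),36))
print("mark2",red("t2",(308,314,152,157),36))
E
```

```text
line (array([656.91122681, -53.55909363]), np.float64(-20.19250279623762), np.float64(39.86116592100108), np.float64(-21.733077292222042), 6)
line0 (array([656.25659189, -53.01485272]), np.float64(-19.7746954899174), np.float64(39.05994597897906), np.float64(-24.972320867658), 7)
mark0 (array([632.45356965, -31.94970291]), np.float64(31.217266713896347), np.float64(15.146687132727944), np.float64(30.93997679375902), 3)
mark2 (array([632.43157906, -31.99300979]), np.float64(31.12001655616535), np.float64(15.10545706295052), np.float64(28.159750021603887), 3)
```

The line is at about −20.5° and the mark lies along the wrench axis, so the goal wrench angle is about −21°. I'll push to −18, then retreat and look.

apply_moves(rows=[1,4,0.5,1.5,2,8,0.5,3,2.5,12,0.5,4.5,2.5,16,0.5,6,3,20,0.5,7.5,3,24,0.5,9,3,28,0.5,10.5,3,32,0.5,12,3,35.5,0.5,13.5,2.5,39.5,0.5,15,2,43.5,0.5,16.5,2,47.5,0.5,18])

```text
time: 14.32
tcp_pos: [467.6, -19.8, 18.4]
ee_rot: [0.156, 0.988, 0.0, 0.0]
wrist_force: [0.7, -2.7, 1.4]
width: 0.003
grip_force: 1.5
```

apply_moves(rows=[0,0,0,0,0,-5,0,0,0,-15,0,0,0,-20,-20,0,0,-20,-60,0,0,-40,-100,0,0,-80,-140,0,0,-120,-170,0,0,-160,-190,0,0,-200,-190,0,0,-240,-190,0,0,-280,-190,0])

```text
time: 15.32
tcp_pos: [386.2, -268.5, 208.8]
ee_rot: [0.155, 0.988, 0.0, 0.001]
wrist_force: [1.6, -0.1, 1.0]
width: -0.002
grip_force: 0.0
```

```bash
python3 - <<'E'
from h import *
s=telemetry.get_state(); print(s["time"],s["tcp_pos"],s["wrist_force"],tool()[1])
im,o=measure(); cv2.imwrite("pics/t4.png",im)
for k,v in o.items(): print(k,v)
r=np.clip(im[...,2].astype(int)-np.maximum(im[...,0],im[...,1])-10,0,None); print(r[144:162,306:324])
E
```

```text
15.3167 [ 386.18026334 -268.46897475  208.80085552] [ 1.61432915 -0.08262656  1.04413811] 162.1284191768282
gold []
red [([338, 146, 15, 14, 169], [344.54, 152.6]), ([316, 149, 3, 5, 5], [316.8, 151.0])]
[[  0   0   0   0   0   0   0   0   0   0   0   0   0   0   5   7   7   0]
 [  0   0   0   0   0   0   0   0   0   0   0   0   0   0   7  15  16  13]
 [  0   0   0   0   0   0   0   0   0   0   0   0   2  23   0   0   1  14]
 [  0   0   0   0   0   0   0   0   0   0   0   0  10  88   0   0   0   0]
 [  0   0   0   0   0   0   0   0   0   0   0   0 119  16   0   0   0   0]
 [  0   0   0   0   0   0   0   0   0   0   0  11 141   0   0   0   0   0]
 [  0   0   0   0   0   0   0   0   0   0   0 122  69   0   0   0   0   0]
 [  0   0   0   0   0   0   0   0   0   0  11 151   0   0   0   0   0   0]
 [  4   4   3   0   0   0   0   0   0   0 125  70   0   0   0   0   0   0]
 [  5   8   3   5   6   2   2   1   2  52 102   6   0   0   0   0   0   0]
 [  8   8   5   4   5   6   0   2   3   4   3   2   0   0   0   0   0   0]
 [  4   7   6   6   4   4   4   5   5   6   1   3   3   3   4   0   0   0]
 [  4   7   7   6   6   6   8   6   5   6   8   5   3   4   5   2   3   4]
 [  6   6   6   8   8   6   8   7   7   5   3   5   3   6   6   3   4   7]
 [  9   6   9   9   7   8   7   9   5   7   6   7   8   7   7   6   5   3]
 [  8   6   9   9   8   6   9   7   6  10   6   8   7   5   7   7   5   7]
 [  8   9  10   7   8   9   8   8   9   8   7   8   7   7   8   7   8   6]
 [  8   9  10   9   8   6   7   9   6   9   8  10   7   8   9  10   7   6]]
```

apply_moves(rows=[0,-40,0,0,0,-80,0,0,0,-120,0,0,5,-160,0,0,10,-200,0,0,10,-240,0,0,10,-280,0,0,10,-310,0,0,10,-310,0,0])

```text
time: 16.12
tcp_pos: [279.0, -562.4, 205.8]
ee_rot: [0.158, 0.987, 0.0, -0.001]
wrist_force: [1.0, 0.2, 0.0]
width: -0.004
grip_force: 0.0
```

```bash
python3 - <<'E'
from h import *
s=telemetry.get_state(); print(s["time"],s["tcp_pos"],s["wrist_force"],tool()[1])
im,o=measure(); cv2.imwrite("pics/t5.png",im)
for k,v in o.items(): print(k,v)
r=np.clip(im[...,2].astype(int)-np.maximum(im[...,0],im[...,1])-10,0,None); print(r[145:158,306:324])
cv2.imwrite("pics/t5c.png",cv2.resize(im[140:215,280:348],None,fx=8,fy=8,interpolation=cv2.INTER_CUBIC))
E
```

```text
16.1167 [ 278.98740902 -562.40744019  205.8162907 ] [1.00674755 0.15096973 0.04540848] 161.85976689471747
gold [([308, 159, 10, 5, 20], [313.45, 161.15]), ([308, 169, 4, 5, 7], [309.29, 171.43])]
red [([338, 146, 15, 15, 171], [344.53, 152.83]), ([318, 149, 1, 1, 1], [318.0, 149.0]), ([317, 151, 1, 1, 1], [317.0, 151.0]), ([314, 154, 2, 1, 2], [314.5, 154.0]), ([293, 183, 13, 26, 122], [298.89, 195.64])]
inlay (array([4.922e+02, 2.000e-01]), array([ 0.9564, -0.2921]), np.float64(-16.98))
[[  0   0   0   0   0   0   0   0   0   0   0   0   0   0   4  14  16  12]
 [  0   0   0   0   0   0   0   0   0   0   0   0   1  24   0   0   0  16]
 [  0   0   0   0   0   0   0   0   0   0   0   0   7  94   0   0   0   0]
 [  0   0   0   0   0   0   0   0   0   0   0   0 115  13   0   0   0   0]
 [  0   0   0   0   0   0   0   0   0   0   0   5 140   0   0   0   0   0]
 [  0   0   0   0   0   0   0   0   0   0   0 121  66   0   0   0   0   0]
 [  0   0   0   0   0   0   0   0   0   0   7 146   0   0   0   0   0   0]
 [  0   0   0   0   0   0   0   0   0   0 114  67   0   0   0   0   0   0]
 [  0   0   0   0   7   0   0   0  14  53  51   0   0   0   0   0   0   0]
 [  0   0   0   5   0   2   0   0 116 102   0   0   0   0   0   0   0   0]
 [  0   0   0   8   0  19   0   0   0  18   0   0   0   0   0   0   0   0]
 [  0   0   2   0   0   0   0   0   0   0   4   3   0   0   0   0   0   0]
 [  0   0  16   0   0   0   0   0   0   0  11   6   0   0   0   0   0   0]]
```

View pics/t5c.png

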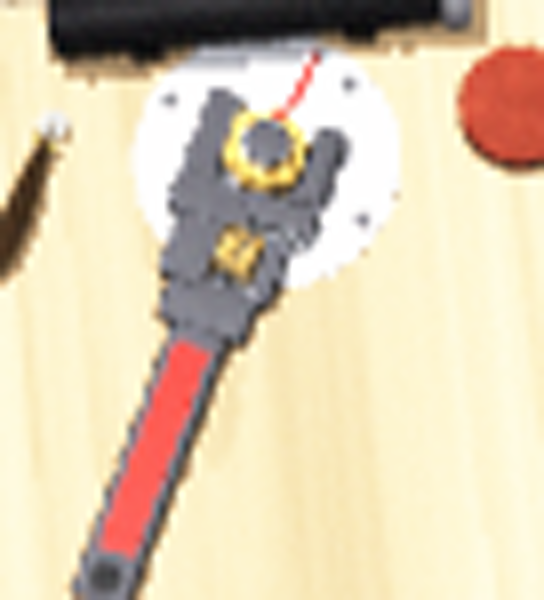

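The mark at (282,112) has nearly reached the line, which runs from (285,110) to (318,55). The wrench is at −17° and still round the nut. Next I'll compute the angle left and check the fit.

```bash
python3 - <<'E'
from h import *
im=cv2.imread("pics/t5.png"); r=np.clip(im[...,2].astype(float)-im[...,:2].max(2)-10,0,None)
def pts(y0,y1,z):
    A=[(ray("top",u,v,z)[:2],r[v,u]) for v in range(y0,y1) for u in range(312,321) if r[v,u]>12]
    P=np.array([a for a,_ in A]);W=np.array([b for _,b in A]); return P,W,(P*W[:,None]).sum(0)/W.sum()
P_,W,m=pts(146,153,16); d=np.linalg.svd((P_-m)*np.sqrt(W)[:,None])[2][0]
print("line dir",np.degrees(np.arctan(d[1]/d[0])),"from N",np.degrees(np.arctan2(*(m-N)[::-1])), "offset of N from line",np.cross(d,N-m))
_,_,k=pts(153,156,36); print("mark",k,np.degrees(np.arctan2(*(k-N)[::-1])),np.linalg.norm(k-N))
g=im.max(2); ys=np.arange(-30,31,2.); print("     ",*["%3d"%y for y in ys])
t=np.radians(-17.0); dd=np.array([np.cos(t),np.sin(t)]); n=np.array([-dd[1],dd[0]])
for x in(16,13,10,5,0):
    q=np.array([proj("top",[*(N+x*dd+y*n),30]) for y in ys],np.float32).reshape(1,-1,2)
    print("x=%3d"%x,*["%3d"%v for v in cv2.remap(g,q[...,0],q[...,1],cv2.INTER_LINEAR)[0]])
print("worm from N",[(ray("top",309.6,171.3,37)[:2]-N)@v for v in(dd,n)], "inlay",[(np.array([492.2,.2])-N)@v for v in(dd,n)])
t0=np.radians(36.1);print("inlay0",(np.array([508.3,-117.2])-N)@np.array([np.cos(t0),np.sin(t0)]))
E
```

```text
line dir -22.447391781672657 from N -20.081698408846766 offset of N from line 1.575470584279321
mark [634.99214021 -44.98177693] -18.493944211710016 16.335765067528726
      -30 -28 -26 -24 -22 -20 -18 -16 -14 -12 -10  -8  -6  -4  -2   0   2   4   6   8  10  12  14  16  18  20  22  24  26  28  30
x= 16 194 156 124 134 135 130 147 202 236 253 254 254 255 250 241 235 242 251 253 254 254 254 230 189 167 143 138 135 137 138 149
x= 13 150 117 110 123 129 133 151 184 231 253 252 253 254 214 195 183 168 172 192 215 243 254 238 204 168 143 134 133 133 137 149
x= 10 134  85 109 125 128 129 136 167 220 249 244 216 193 141 126 133 136 133 132 147 201 235 251 236 205 161 135 133 134 136 150
x=  5 114  99 108 123 132 134 110  81 172 244 206 176 146 134 134 135 135 137 138 141 163 215 243 252 196 145 136 133 136 140 143
x=  0 169 104 117 129 134 132 123 169 242 214 185 174 153 136 139 143 148 151 148 165 198 220 250 228 189 154 137 135 135 136 163
worm from N [np.float64(-46.32990137808459), np.float64(-4.9130552904707905)] inlay [np.float64(-133.43246362300388), np.float64(1.0332722273170205)]
inlay0 -135.45227314860966<stdin>:7: DeprecationWarning: Arrays of 2-dimensional vectors are deprecated. Use arrays of 3-dimensional vectors instead. (deprecated in NumPy 2.0)
```

The mark needs about 3–4° more. The jaws read about 33 mm and the wrench origin is about 2 mm from the nut axis. I'll go back for a small final push.

```bash
python3 - <<'E'
from h import *
print(P(-17,-42),shift(P(-17,-42)))
E
```

```text
[463.77467501 -36.10904404  18.5       ] (array([-12. , 555.2, 187.9]), np.float64(161.85))
```

apply_moves(rows=[0,40,0,0,0,80,0,0,0,120,0,0,0,160,0,0,0,200,0,0,0,240,0,0,-4,280,0,0,-8,320,0,0,-12,360,0,0,-12,400,0,0,-12,440,0,0,-12,475,20,0])

```text
time: 17.17
tcp_pos: [442.0, -107.6, 190.4]
ee_rot: [0.155, 0.988, 0.001, 0.003]
wrist_force: [2.1, -0.4, -0.1]
width: -0.0
grip_force: 0.0
```

```bash
python3 - <<'E'
from h import *
print(telemetry.get_state()["tcp_pos"],shift(P(-17,-42)))
E
```

```text
[ 441.95387492 -107.63550713  190.44921204] (array([  2.2,  74.3, 172.1]), np.float64(162.18))
```

apply_moves(rows=[2,35,30,0,2,65,60,0,2,72,100,0,2,72,135,0,2,72,155,0,2,72,165,0,2,72,170,0,2,72,172,0,2,72,172,0])

```text
time: 17.92
tcp_pos: [459.9, -41.0, 15.7]
ee_rot: [0.156, 0.988, -0.0, -0.0]
wrist_force: [-0.4, -0.8, 0.3]
width: 0.001
grip_force: 0.0
```

```bash
python3 - <<'E'
from h import *
print(telemetry.get_state()["tcp_pos"],[shift(P(*k)) for k in((-17,-32),(-17,-28),(-18,-27),(-20,-27),(-21.7,-27))])
E
```

```text
[459.86677312 -40.99513777  15.74200981] [(array([-2.1, 15.8, -2.8]), np.float64(162.08)), (array([-2. , 19.8, -2.8]), np.float64(162.08)), (array([-1.5, 23.5, -2.8]), np.float64(162.08)), (array([-0.6, 28.7, -2.8]), np.float64(162.08)), (array([-0.1, 33.2, -2.8]), np.float64(162.08))]
```

apply_moves(rows=[-2,4,-3,0,-2,10,-3,0,-2,16,-3,0,-2,20,-3,0,-1.5,23.5,-3,0,-1,26,-3,1,-0.5,29,-3,2,0,31,-3,3,0,33,-3,4,0,33,-3,4])

```text
time: 18.75
tcp_pos: [470.4, -9.4, 18.3]
ee_rot: [0.191, 0.982, -0.0, -0.0]
wrist_force: [-0.8, -0.6, 0.9]
width: 0.001
grip_force: 1.1
```

apply_moves(rows=[0,-2,0,0,0,-8,0,0,0,-18,0,0,0,-20,-30,0,0,-20,-70,0,0,-40,-110,0,0,-80,-150,0,0,-120,-180,0,0,-160,-200,0,0,-200,-200,0,0,-240,-200,0,0,-280,-200,0])

```text
time: 19.75
tcp_pos: [372.4, -251.8, 219.1]
ee_rot: [0.19, 0.982, 0.0, 0.002]
wrist_force: [0.6, 0.1, -0.3]
width: -0.001
grip_force: 0.0
```

apply_moves(rows=[-5,-40,0,0,-10,-80,0,0,-15,-120,0,0,-20,-160,0,0,-20,-200,0,0,-20,-240,0,0,-20,-280,0,0,-20,-300,0,0,-20,-300,0,0])

```text
time: 20.5
tcp_pos: [277.0, -538.9, 216.3]
ee_rot: [0.192, 0.981, 0.0, -0.001]
wrist_force: [-0.0, -0.5, 0.1]
width: -0.001
grip_force: 0.0
```

```bash
python3 - <<'E'
from h import *
s=telemetry.get_state(); print(s["time"],s["tcp_pos"],s["wrist_force"])
im,o=measure(); cv2.imwrite("pics/t6.png",im); print(o)
r=np.clip(im[...,2].astype(float)-im[...,:2].max(2)-10,0,None); print(r[145:158,310:321].astype(int))
A=[(ray("top",u,v,36)[:2],r[v,u]) for v in range(153,156) for u in range(312,321) if r[v,u]>12]
W=np.array([b for _,b in A]); k=(np.array([a for a,_ in A])*W[:,None]).sum(0)/W.sum(); print("mark",k,np.degrees(np.arctan2(*(k-N)[::-1])))
E
```

```text
20.5 [ 276.9968698  -538.90642425  216.3016392 ] [-0.01318169 -0.54324727  0.12321843]
{'gold': [([308, 158, 10, 6, 22], [313.45, 160.95]), ([309, 170, 3, 4, 5], [310.2, 171.8])], 'red': [([338, 146, 15, 15, 172], [344.5, 152.8]), ([317, 149, 2, 3, 3], [317.33, 150.0]), ([315, 154, 1, 1, 1], [315.0, 154.0]), ([289, 183, 15, 25, 119], [296.2, 194.71])], 'inlay': (array([494.9,   9.2]), array([ 0.931 , -0.3649]), np.float64(-21.4))}
[[  0   0   0   0   0   0   0   0   0   0   6]
 [  0   0   0   0   0   0   0   0   0  22   0]
 [  0   0   0   0   0   0   0   0   6  90   0]
 [  0   0   0   0   0   0   0   0 116  12   0]
 [  0   0   0   0   0   0   0   7 142   0   0]
 [  0   0   0   0   0   0   0 120  65   0   0]
 [  0   0   0   0   0   0   7 147   0   0   0]
 [  0   0   0   0   0   0 114  64   0   0   0]
 [ 15  13   0   0   0  56  75   0   0   0   0]
 [  0   1   0   0  94 144   2   0   0   0   0]
 [  0  19   0   0   0  54   0   0   0   0   0]
 [  0   0   0   0   0   0   2   4   0   0   0]
 [  0   0   0   0   0   0  10   9   0   0   0]]
mark [634.67340272 -45.59079855] -20.888924538025947
```

```bash
python3 -c "
from h import *
print(order.close_job())"
```

```text
the job is handed in; nothing more can be done
None
```

I closed the wrench on the nut with the worm (gap measured at about 33 mm), turned the nut until its red mark met the line to within about 1°, left the wrench fitted and lying on the nut, and handed the job in at about 20.5 s; no verdict was returned.

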